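# Start the tube shaker

### The arm

A 6-joint arm with a two-finger parallel gripper is mounted at the origin on the work surface. World frame = base frame: x ahead of the robot, y to its left, z up, the work surface at z = 0. Lengths are in m, angles in rad, forces in N, time in s.
With the tool pointing down it reaches from about 0.25 to 0.775 m from the base axis. Payload 4 kg.
Tool frame: the origin (TCP) lies midway between the tips of the shut fingers; the grasp point (between the pads) lies 19 mm behind it; z points along the fingers, y is the line along which they close (so a half turn about z gives the same grasp; the last joint's range is limited). The gripper opens to 85 mm and grips with 20 to 120 N. Pads are 22 mm wide; open, the fingers measure 114 mm over their backs; the gripper's body (76 mm by 85 mm) begins 54 mm behind the grasp point. The pads swing forward as they close: fully open they stand 13 mm farther back than shut.
Start: joints at [1.057, 0.087, 1.371, -0, 1.684, -0.103], TCP at [0.22, 0.504, 0.231] pointing down, gripper open.
Joint ranges: [-3.1, 3.1], [-0.76, 2.03], [0.27, 2.55], [-1.08, 4.22], [0.17, 2.65], [-2.57, 2.57]. Speed limits (rad/s): [2.79, 2.79, 3.14, 3.14, 3.14, 3.14].

### API

Orientations are given as a unit quaternion [x, y, z, w].
In Python, from rig import robot, cams gives the robot as it stands.
- The arm moves only by the tool drive_tool, never from a script. Its argument "moves" is a list of rows, each an object with "hand": the opening, from -1 (shut) to 1 (fully open), so that 0 is half open; "travel": the shift along the tool's x, y, z in units of 150 mm (1.0 is 150 mm), a list of three; "turn": the turn, a rotation vector about the tool's x, y, z in units of pi/4 rad (1.0 is pi/4 rad), a list of three. In form: [{"hand": hand, "travel": [dx, dy, dz], "turn": [rx, ry, rz]}, ...]. A call has exactly 10 rows; each row is the pose to reach, as a shift and turn from the pose commanded when the call began, along the tool's axes at that moment; what a row does not reach only later rows make up. A row lasts 1/10 s, in which the tool goes at most 50 mm and 8.59 degrees, less where a joint would pass 70% of its speed; a pose out of reach is approached as far as the arm can. A call with a number of a shift or a turn outside -1 to 1 is refused whole. A call with a gripper value outside its range is refused whole. The fingers move at their own pace and stop on an object; the grip force is fixed at half the most. Time passes only in rows, so rows that repeat a pose let the fingers close, or fill a call up. It gives the time, the measured TCP pose, the force, the opening and the grip force at its end, in the units of the state.
- robot.state(): the state, without advancing time (a new reading comes with each control period).
- cams.capture(name): name is "side" or "top" or "wrist"; returns (picture, depth): 400x640x3 uint8, red, green, blue; 400x640 float32, m along the optical axis (not along the pixel's ray), 0 where there is no reading.
- cams.calibration(name): a dict with "fx", "fy", "cx", "cy" (pixels), "position" and "rotation" of the camera in the world; the wrist camera has in their place "tool_from_camera" (4x4, takes a point from camera to tool coordinates, whose origin is the TCP and whose axes are the flange's). Camera axes: x right, y down, z forward; pixel columns grow to the right and rows downward; lengths in m; the calibration is good to about 2 mm. The wrist camera is an equidistant fisheye: a pixel r from the principal point sees the ray r / f radians off the axis. A picture is of the moment at which its call begins: read the wrist's pose just before it. calibration takes no time and is no camera call.
- robot.job_done(): hands the job in; it is judged then, once.
The state is a dict: "time": time; "joints": joint angles; "joint_velocities": joint speeds; "joint_efforts": joint torques, N m; "tool_pos": TCP position; "orientation": TCP orientation; "wrist_force": force on the tool from outside, world axes, zero at the start; "torque": the same for the moment, N m; "finger_gap": finger opening in m; "gripper_force": force on a finger pad.
Only numpy, scipy, OpenCV 4.12 (cv2) and the standard library are available. Lean on these libraries where they do the work, as an engineer would, in place of code of your own. Each camera call takes 0.05 s, during which the arm holds its last target. There are 200 camera calls.

### The job

Start the tube shaker, using only the fingertips: press its clear cover down until it is shut, then push the marked end of the black rocker on the control console down to switch the power on, then press the blue key in until it stays down, and last press the green key fully home and let it come back up. Keep to that order and leave the red and yellow keys alone. Pick nothing up, do not raise the cover any further, and leave the bottles and other loose things where they stand.

Things in the scene. Friction and masses are not known exactly. Their poses are not given: they have to be found in the camera images.
- cover (a joint): hinge angle of the shaker's clear cover in rad: 0 is shut (level, 130 mm above the table), it starts propped 0.4 to 0.65 rad open and stays where it is left; its stiff hinge is at the far (+x) side of the shaker and its free edge, on the robot's side, is 200 mm from the hinge. About 3 N downwards near the free edge moves it; it stops hard when shut
- cover_pad (a point): centre of the top face of the blue press pad (50 mm along the cover, 70 mm across, opaque) on the cover near its free edge; it lies 170 mm from the hinge line and is 140 mm above the table when the cover is shut. It swings forward (towards the free edge, up to 40 mm) as the cover comes down. The cover around it (200 x 200 mm, 7 mm thick) can be pressed too
- shaker: the fixed white shaker, 200 x 200 mm and 130 mm tall to its rim, holding a black rack of tubes under the cover; origin under its centre on the table, -x is its front (where the cover's free edge is), +x its hinge side, z up. It may stand on the left or the right, turned up to 0.3 rad
- console: the fixed grey control console, 180 mm (x) by 240 mm (y), flat top 45 mm above the table; origin under its centre on the table, -x is its front, z up. On it: four coloured keys in a square of 70 mm pitch on its right part (-y), in any arrangement, the black rocker on its left part, and a small amber vial at the far left corner
- rocker (a joint): angle of the power rocker in rad: 0 is off (marked end up), 0.4 is on (marked half down and level). It stays as it is left; about 3 N on the marked end moves it
- rocker_mark (a point): centre of the white bar on the marked half of the black V-shaped rocker (52 mm long along the console's x, 30 mm wide, pivot at its middle), 17 mm from the pivot on the top face, towards the console's front. Off, it is about 63 mm above the table; on, about 57 mm. Press straight down here or up to 8 mm further to the front
- blue_key (a joint): travel of the blue program key in m: 0 out, 0.007 fully in; it has a friction latch: it takes about 4 N and stays down when pressed
- blue_key_top (a point): centre of the top face of the blue key, 64 mm above the table when out: short cylinder cap 28 mm across on a black round housing 44 mm across and 12 mm tall, which stands on the console's top; it stands 7 mm out of its housing and travels 7 mm straight down (fully down = flush with the housing)
- green_key (a joint): travel of the green start key in m: 0 out, 0.007 fully in; sprung, takes 5 N to press home and comes back up
- green_key_top (a point): centre of the top face of the green key, 64 mm above the table when out: short cylinder cap 28 mm across on a black round housing 44 mm across and 12 mm tall, which stands on the console's top; it stands 7 mm out of its housing and travels 7 mm straight down (fully down = flush with the housing)
- red_key (a joint): travel of the red stop key in m (sprung, as the green one); to be left alone
- red_key_top (a point): centre of the top face of the red key, built as the green one; to be left alone
- yellow_key (a joint): travel of the yellow key in m (sprung, as the green one); to be left alone
- yellow_key_top (a point): centre of the top face of the yellow key, built as the green one; to be left alone
- vial_mid (a point): loose amber vial, 26 mm across, 45 mm tall, standing on the console's far left corner; point half-way up
- pen: loose white and blue marker pen, 130 mm long along x, 16 mm thick, lying on the table between shaker and console, on the far side; origin near its middle, underside
- reagent: loose amber bottle, 52 mm across, 100 mm tall, standing behind the work; origin under its centre
- timer: loose white timer, 55 x 55 x 18 mm, lying on the table between shaker and console, on the near side; origin under its centre
- tipbox: loose blue box with clear lid, 120 x 85 x 65 mm, on the table's right side; origin under its centre

How it is judged:
On the way, in this order (a step that is already met when the one before it is completed fails the run):
1. the cover is shut (value of joint cover below 0.04 rad), for 0.2 s.
2. the rocker is switched on (value of joint rocker above 0.28 rad), for 0.1 s.
3. the blue key is pressed in (value of joint blue_key above 0.0045 m), for 0.1 s.
4. the green key is pressed home (value of joint green_key above 0.0045 m), for 0.05 s.
At the end, for the whole second after the job is handed in: cover shut (under 0.04 rad), rocker on (over 0.28 rad), blue key in (over 4.5 mm of 7), green key pressed over 4.5 mm and back up (under 2 mm), red and yellow keys untouched (under 2.5 mm), every loose thing within 20 mm of where it stood (value of joint cover below 0.04 rad and value of joint rocker above 0.28 rad and value of joint blue_key above 0.0045 m and value of joint green_key below 0.002 m and value of joint each of red_key, yellow_key below 0.0025 m and distance of each of vial_mid, pen, reagent, timer, tipbox from where it was at the start of the episode below 0.02 m).
It fails at once if the red or the yellow key is pressed (value of joint any of red_key, yellow_key above 0.0025 m).
It fails at once if out of order: the rocker switched on with the cover open, the blue key pressed before the rocker is on, or the green key before the blue key is in ((value of joint rocker above 0.28 rad and value of joint cover above 0.1 rad) or (value of joint blue_key above 0.003 m and value of joint rocker below 0.2 rad) or (value of joint green_key above 0.003 m and value of joint blue_key below 0.004 m)).
It fails at once if the cover is raised instead of pressed down (value of joint cover above 0.75 rad).
It fails at once if a loose thing is picked up or pushed away (distance of any of vial_mid, pen, reagent, timer, tipbox from where it was at the start of the episode above 0.02 m).
It also fails if it takes over 58 s, if anything falls off the work surface, if the arm or the gripper's body presses on something with over 40 N, if the wrist force passes 120 N, or if a joint passes its speed limit or range.

## Working session

There is one attempt and no reset: what is moved stays moved. The work goes in short steps, Python scripts to look and compute and a tool call to move; the robot and the scene stay as the last step left them, time stands still between calls to the robot, and variables do not carry over. Pictures are saved under pics/ and viewed, at most 10 in all, crops included, and the job is handed in when it is done.

Besides the shell and the picture viewer there is one more tool, called in YAML: its name, and indented under it one key for each argument. drive_tool: Moves the arm, as the interface text tells. Its arguments: {"type":"object","properties":{"moves":{"type":"array","items":{"type":"object","properties":{"hand":{"type":"number"},"travel":{"type":"array","items":{"type":"number","minimum":-1,"maximum":1}},"turn":{"type":"array","items":{"type":"number","minimum":-1,"maximum":1}}}}}},"required":["moves"]}

```bash
mkdir -p pics; ls
cat > h.py <<'E'
import numpy as np, cv2
from rig import robot, cams
def snap(n,tag):
    p,d=cams.capture(n); cv2.imwrite(f'pics/{tag}.png',p[:,:,::-1]); np.save(f'pics/{tag}.npy',d); return p,d
def world(n,d,u,v):
    c=cams.calibration(n); z=np.median(d[v-1:v+2,u-1:u+2])
    return np.array(c['position'])+np.array(c['rotation'])@np.array([(u-c['cx'])/c['fx']*z,(v-c['cy'])/c['fy']*z,z])
E
python3 - <<'E'
from h import *
for n in('top','side'):
    snap(n,n+'0'); print({k:np.round(v,3).tolist() for k,v in cams.calibration(n).items()})
s=robot.state();print(s)
E
```

```text
pics
{'fx': 394.818, 'fy': 394.818, 'cx': 323.521, 'cy': 205.658, 'position': [0.517, -0.073, 1.09], 'rotation': [0.708, -0.704, 0.041, -0.026]}
{'fx': 384.53, 'fy': 384.53, 'cx': 318.355, 'cy': 197.269, 'position': [-0.021, -0.687, 0.72], 'rotation': [0.824, -0.326, 0.183, -0.427]}
{'time': 0.1, 'joints': array([ 1.05687981e+00,  8.79459514e-02,  1.37212279e+00, -7.40100925e-06,
        1.68361410e+00, -1.03106160e-01]), 'joint_velocities': array([ 0.00019242, -0.00256641, -0.00341853,  0.00068171,  0.00030805,
        0.00117964]), 'joint_efforts': array([ 2.22336988e-03, -3.53011107e+01, -3.14218712e+01, -1.39370436e-04,
        7.94499821e-03, -5.21513959e-05]), 'tool_pos': array([0.21942944, 0.50383781, 0.23021076]), 'orientation': array([ 2.03964130e-01,  9.78977804e-01, -9.96863761e-04, -3.13827755e-04]), 'wrist_force': array([-0.07264556, -0.51446314, -0.07197091]), 'torque': array([-0.01881341,  0.00098344, -0.02864302]), 'gripper_force': 0.0, 'finger_gap': 0.08511631712974704}
```

```bash
sed -i "s/np.array(c\['rotation'\])@/R.from_quat(c['rotation']).as_matrix()@/; 1a from scipy.spatial.transform import Rotation as R" h.py; cat h.py | tail -4
```

```text
p,d=cams.capture(n); cv2.imwrite(f'pics/{tag}.png',p[:,:,::-1]); np.save(f'pics/{tag}.npy',d); return p,d
def world(n,d,u,v):
    c=cams.calibration(n); z=np.median(d[v-1:v+2,u-1:u+2])
    return np.array(c['position'])+R.from_quat(c['rotation']).as_matrix()@np.array([(u-c['cx'])/c['fx']*z,(v-c['cy'])/c['fy']*z,z])
```

View pics/top0.png

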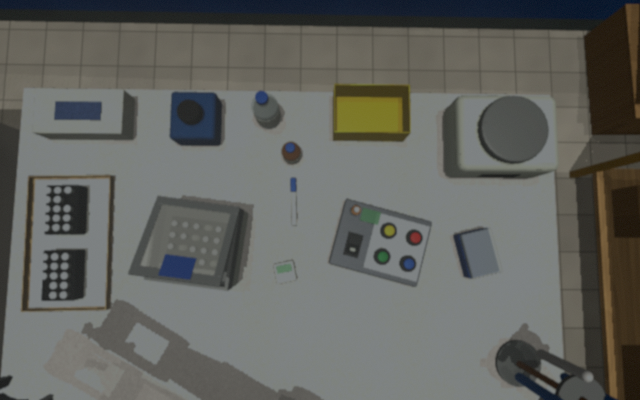

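View pics/side0.png

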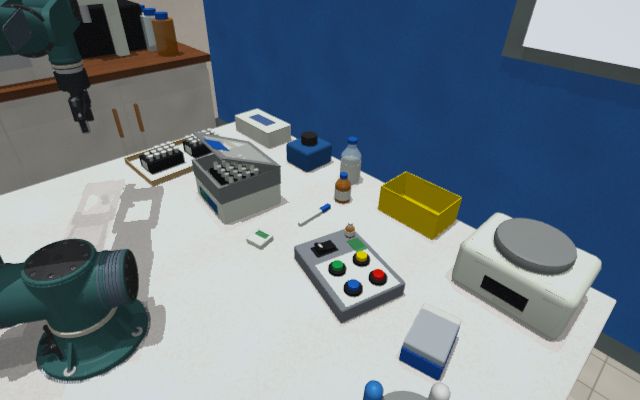

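Run:
```python
import cv2
a=cv2.imread('pics/top0.png')
c=cv2.resize(a[190:295,320:440],None,fx=5,fy=5,interpolation=cv2.INTER_CUBIC)
cv2.imwrite('pics/c1.png',cv2.convertScaleAbs(c,alpha=1.5))
c=cv2.resize(a[185:300,120:255],None,fx=5,fy=5,interpolation=cv2.INTER_CUBIC)
cv2.imwrite('pics/c2.png',cv2.convertScaleAbs(c,alpha=1.5))
```

```text
(no output)
```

View pics/c1.png

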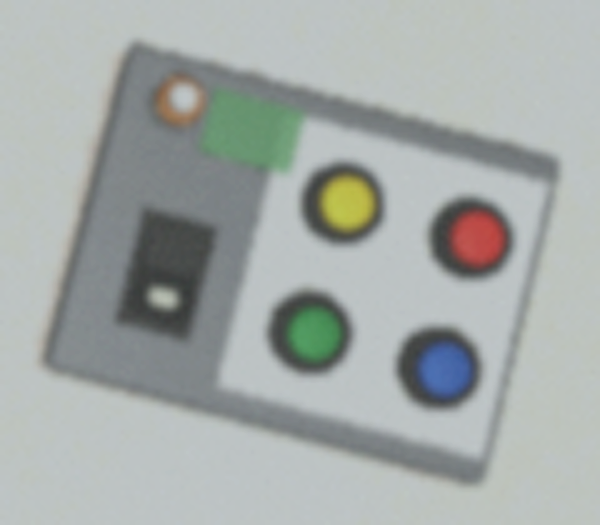

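View pics/c2.png

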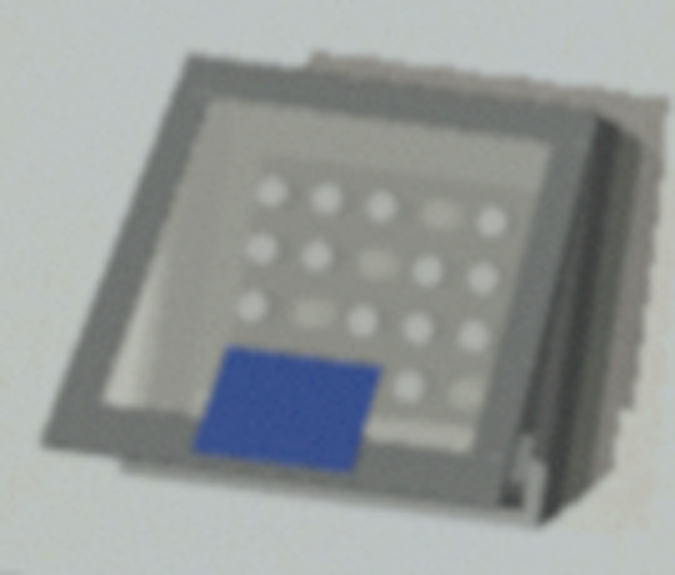

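c1: mark (163,297), green (316,333), blue (446,370), yellow (347,204), red (480,239). c2: pad centre (289,409), corners (229,347),(382,366),(353,472),(195,453).

```bash
cat >> h.py <<'E'
def ray(n,u,v,h):
    c=cams.calibration(n); o=np.array(c['position']); r=R.from_quat(c['rotation']).as_matrix()@np.array([(u-c['cx'])/c['fx'],(v-c['cy'])/c['fy'],1])
    return o+r*(h-o[2])/r[2]
E
python3 - <<'E'
from h import *
d=np.load('pics/top0.npy'); np.set_printoptions(precision=4,suppress=True)
P={}
for n,x,y,h in [('mark',163,297,.063),('green',316,333,.064),('blue',446,370,.064),('yellow',347,204,.064),('red',480,239,.064)]:
    u,v=320+x/5-.4,190+y/5-.4; P[n]=ray('top',u,v,h); print(n,P[n],world('top',d,round(u),round(v)))
for a,b in ('green','blue'),('green','yellow'),('blue','red'),('yellow','red'): e=P[b]-P[a];print(a,b,np.linalg.norm(e),np.arctan2(e[1],e[0]))
for x,y in (289,409),(235,355),(375,372),(349,465),(202,446),(100,435),(480,480),(200,70),(590,120): print('pad',world('top',d,round(120+x/5-.4),round(185+y/5-.4)))
E
```

```text
mark [ 0.5024 -0.1694  0.063 ] [ 0.5025 -0.1688  0.0641]
green [ 0.4843 -0.2486  0.064 ] [ 0.4849 -0.2486  0.0675]
blue [ 0.4656 -0.316   0.064 ] [ 0.4648 -0.3155  0.0679]
yellow [ 0.5511 -0.2655  0.064 ] [ 0.5519 -0.2643  0.0704]
red [ 0.5333 -0.3348  0.064 ] [ 0.5342 -0.3345  0.0692]
green blue 0.06987612767534453 -1.8418932278731828
green yellow 0.06885369150637714 -0.24678711897311714
blue red 0.07024476222162282 -0.27155640009775334
yellow red 0.07159597169801103 -1.8221784481751422
pad [0.4657 0.229  0.2094]
pad [0.4871 0.2545 0.2017]
pad [0.4807 0.1935 0.199 ]
pad [0.4407 0.1989 0.2191]
pad [0.449  0.2615 0.219 ]
pad [0.4531 0.3052 0.2174]
pad [0.4342 0.1415 0.2159]
pad [0.6206 0.2994 0.1406]
pad [0.5979 0.1127 0.1397]
```

```bash
cat > to.py <<'E'
import sys
from h import *
s=robot.state(); M=R.from_quat(s['orientation'])
np.set_printoptions(precision=3,suppress=True)
print(s['time'],s['tool_pos'],s['wrist_force'],'heading',np.degrees(np.arctan2(*M.as_matrix()[[1,0],0])))
if len(sys.argv)>3: print('travel',M.inv().apply(np.array(sys.argv[1:4],float)-s['tool_pos'])/.15)
t=R.from_euler('zyx',[float(sys.argv[4]) if len(sys.argv)>4 else 165,0,180],degrees=True)
print('turn',(M.inv()*t).as_rotvec()/(np.pi/4))
E
python3 to.py .455 .231 .25
```

```text
0.1 [0.219 0.504 0.23 ] [-0.073 -0.514 -0.072] heading 156.46224071186103
travel [-2.166 -1.041 -0.13 ]
turn [-0.002 -0.001 -0.856]
```

drive_tool:
  moves:
    - {"hand": -1,"travel": [0,0,-0.3],"turn": [0,0,0]}
    - {"hand": -1,"travel": [-0.3,-0.14,-0.3],"turn": [0,0,-0.1]}
    - {"hand": -1,"travel": [-0.6,-0.28,-0.3],"turn": [0,0,-0.19]}
    - {"hand": -1,"travel": [-1,-0.46,-0.3],"turn": [0,0,-0.19]}
    - {"hand": -1,"travel": [-1,-0.46,-0.3],"turn": [0,0,-0.19]}
    - {"hand": -1,"travel": [-1,-0.46,-0.3],"turn": [0,0,-0.19]}
    - {"hand": -1,"travel": [-1,-0.46,-0.3],"turn": [0,0,-0.19]}
    - {"hand": -1,"travel": [-1,-0.46,-0.3],"turn": [0,0,-0.19]}
    - {"hand": -1,"travel": [-1,-0.46,-0.3],"turn": [0,0,-0.19]}
    - {"hand": -1,"travel": [-1,-0.46,-0.3],"turn": [0,0,-0.19]}

```text
time: 1.1
tool_pos: [0.3289, 0.3818, 0.2762]
orientation: [0.13, 0.992, 0.0, -0.0]
wrist_force: [0.3, 0.8, -0.6]
finger_gap: 0.0001
gripper_force: 0.0
```

```bash
python3 to.py .455 .231 .25
```

```text
1.1 [0.329 0.382 0.276] [ 0.349  0.843 -0.633] heading 165.11622169868144
travel [-1.071 -0.756  0.175]
turn [ 0.    -0.    -0.664]
```

drive_tool:
  moves:
    - {"hand": -1,"travel": [-0.25,-0.19,0],"turn": [0,0,0]}
    - {"hand": -1,"travel": [-0.5,-0.38,0],"turn": [0,0,0]}
    - {"hand": -1,"travel": [-0.75,-0.57,0],"turn": [0,0,0]}
    - {"hand": -1,"travel": [-1,-0.76,0],"turn": [0,0,0]}
    - {"hand": -1,"travel": [-1,-0.76,0.1],"turn": [0,0,0]}
    - {"hand": -1,"travel": [-1,-0.76,0.2],"turn": [0,0,0]}
    - {"hand": -1,"travel": [-1,-0.76,0.2],"turn": [0,0,0]}
    - {"hand": -1,"travel": [-1,-0.76,0.2],"turn": [0,0,0]}
    - {"hand": -1,"travel": [-1,-0.76,0.2],"turn": [0,0,0]}
    - {"hand": -1,"travel": [-1,-0.76,0.2],"turn": [0,0,0]}

```text
time: 2.1
tool_pos: [0.4448, 0.2332, 0.2472]
orientation: [0.13, 0.992, 0.0, 0.001]
wrist_force: [0.9, 0.3, -0.8]
finger_gap: -0.0005
gripper_force: 0.0
```

```bash
python3 to.py .45 .231 .137
```

```text
2.1 [0.445 0.233 0.247] [ 0.919  0.317 -0.784] heading 165.1171171593118
travel [-0.036 -0.006  0.735]
turn [ 0.001  0.002 -0.664]
```

drive_tool:
  moves:
    - {"hand": -1,"travel": [-0.05,0,0.08],"turn": [0,0,0]}
    - {"hand": -1,"travel": [-0.05,0,0.16],"turn": [0,0,0]}
    - {"hand": -1,"travel": [-0.05,0,0.24],"turn": [0,0,0]}
    - {"hand": -1,"travel": [-0.05,0,0.32],"turn": [0,0,0]}
    - {"hand": -1,"travel": [-0.05,0,0.4],"turn": [0,0,0]}
    - {"hand": -1,"travel": [-0.05,0,0.48],"turn": [0,0,0]}
    - {"hand": -1,"travel": [-0.05,0,0.56],"turn": [0,0,0]}
    - {"hand": -1,"travel": [-0.05,0,0.62],"turn": [0,0,0]}
    - {"hand": -1,"travel": [-0.05,0,0.67],"turn": [0,0,0]}
    - {"hand": -1,"travel": [-0.05,0,0.7],"turn": [0,0,0]}

```text
time: 3.1
tool_pos: [0.452, 0.2302, 0.1404]
orientation: [0.13, 0.991, -0.0, -0.0]
wrist_force: [-1.3, -0.3, 0.8]
finger_gap: 0.0001
gripper_force: 0.5
```

```bash
python3 to.py .45 .231 .139
```

```text
3.1 [0.452 0.23  0.14 ] [-1.314 -0.309  0.839] heading 165.01683952864173
travel [0.014 0.002 0.01 ]
turn [-0.    -0.001 -0.666]
```

drive_tool:
  moves:
    - {"hand": -1,"travel": [0,0,0.005],"turn": [0,0,0]}
    - {"hand": -1,"travel": [0,0,0.01],"turn": [0,0,0]}
    - {"hand": -1,"travel": [0,0,0.015],"turn": [0,0,0]}
    - {"hand": -1,"travel": [0,0,0.02],"turn": [0,0,0]}
    - {"hand": -1,"travel": [0,0,0.02],"turn": [0,0,0]}
    - {"hand": -1,"travel": [0,0,0.02],"turn": [0,0,0]}
    - {"hand": -1,"travel": [0,0,0.02],"turn": [0,0,0]}
    - {"hand": -1,"travel": [0,0,0.02],"turn": [0,0,0]}
    - {"hand": -1,"travel": [0,0,0.02],"turn": [0,0,0]}
    - {"hand": -1,"travel": [0,0,0.02],"turn": [0,0,0]}

```text
time: 4.1
tool_pos: [0.4526, 0.2303, 0.14]
orientation: [0.13, 0.991, 0.0, 0.001]
wrist_force: [-2.2, -1.1, 5.9]
finger_gap: 0.0003
gripper_force: 2.9
```

drive_tool:
  moves:
    - {"hand": -1,"travel": [0,0,0.01],"turn": [0,0,0]}
    - {"hand": -1,"travel": [0,0,0.02],"turn": [0,0,0]}
    - {"hand": -1,"travel": [0,0,0.03],"turn": [0,0,0]}
    - {"hand": -1,"travel": [0,0,0.03],"turn": [0,0,0]}
    - {"hand": -1,"travel": [0,0,0.03],"turn": [0,0,0]}
    - {"hand": -1,"travel": [0,0,0.03],"turn": [0,0,0]}
    - {"hand": -1,"travel": [0,0,0.03],"turn": [0,0,0]}
    - {"hand": -1,"travel": [0,0,0.03],"turn": [0,0,0]}
    - {"hand": -1,"travel": [0,0,0.03],"turn": [0,0,0]}
    - {"hand": -1,"travel": [0,0,0.03],"turn": [0,0,0]}

```text
time: 5.1
tool_pos: [0.4527, 0.2304, 0.1398]
orientation: [0.13, 0.991, 0.001, 0.002]
wrist_force: [-8.7, -4.3, 21.6]
finger_gap: 0.0001
gripper_force: 10.9
```

drive_tool:
  moves:
    - {"hand": -1,"travel": [0,0,-0.2],"turn": [0,0,0]}
    - {"hand": -1,"travel": [0,0,-0.45],"turn": [0,0,0]}
    - {"hand": -1,"travel": [-0.1,-0.25,-0.45],"turn": [0,0,0]}
    - {"hand": -1,"travel": [-0.2,-0.5,-0.45],"turn": [0,0,0]}
    - {"hand": -1,"travel": [-0.3,-0.75,-0.45],"turn": [0,0,0]}
    - {"hand": -1,"travel": [-0.4,-1,-0.45],"turn": [0,0,0]}
    - {"hand": -1,"travel": [-0.4,-1,-0.45],"turn": [0,0,0]}
    - {"hand": -1,"travel": [-0.4,-1,-0.45],"turn": [0,0,0]}
    - {"hand": -1,"travel": [-0.4,-1,-0.45],"turn": [0,0,0]}
    - {"hand": -1,"travel": [-0.4,-1,-0.45],"turn": [0,0,0]}

```text
time: 6.1
tool_pos: [0.4713, 0.071, 0.2013]
orientation: [0.129, 0.992, 0.0, -0.0]
wrist_force: [-0.0, -0.2, 1.0]
finger_gap: 0.0002
gripper_force: 0.0
```

drive_tool:
  moves:
    - {"hand": -1,"travel": [-0.15,-0.25,0],"turn": [0,0,0]}
    - {"hand": -1,"travel": [-0.3,-0.5,0],"turn": [0,0,0]}
    - {"hand": -1,"travel": [-0.45,-0.75,0],"turn": [0,0,0]}
    - {"hand": -1,"travel": [-0.55,-1,0],"turn": [0,0,0]}
    - {"hand": -1,"travel": [-0.55,-1,0],"turn": [0,0,0]}
    - {"hand": -1,"travel": [-0.55,-1,0],"turn": [0,0,0]}
    - {"hand": -1,"travel": [-0.55,-1,0],"turn": [0,0,0]}
    - {"hand": -1,"travel": [-0.55,-1,0],"turn": [0,0,0]}
    - {"hand": -1,"travel": [-0.55,-1,0],"turn": [0,0,0]}
    - {"hand": -1,"travel": [-0.55,-1,0],"turn": [0,0,0]}

```text
time: 7.1
tool_pos: [0.5124, -0.0956, 0.2015]
orientation: [0.13, 0.992, 0.0, 0.0]
wrist_force: [-0.7, 0.2, -0.7]
finger_gap: -0.0001
gripper_force: 0.0
```

```bash
python3 to.py .4985 -.1682 .08
python3 - <<'E'
from h import *
p,d=snap('top','top1')
c=cv2.resize(p[185:300,120:255,::-1],None,fx=4,fy=4,interpolation=cv2.INTER_CUBIC)
cv2.imwrite('pics/c3.png',cv2.convertScaleAbs(c,alpha=1.5))
for u,v in ((147,270),(180,273),(220,280),(163,200),(165,265)): print(world('top',d,u,v))
E
```

```text
7.1 [ 0.512 -0.096  0.201] [-0.67   0.219 -0.662] heading 165.09509667708284
travel [-0.035 -0.492  0.81 ]
turn [ 0.     0.    -0.665]
[0.45192559 0.32347917 0.13789679]
[0.44531315 0.24522484 0.13966671]
[0.42900903 0.15150039 0.13670642]
[0.61857302 0.29330816 0.13748538]
[0.46366267 0.28261047 0.13571867]
```

View pics/c3.png

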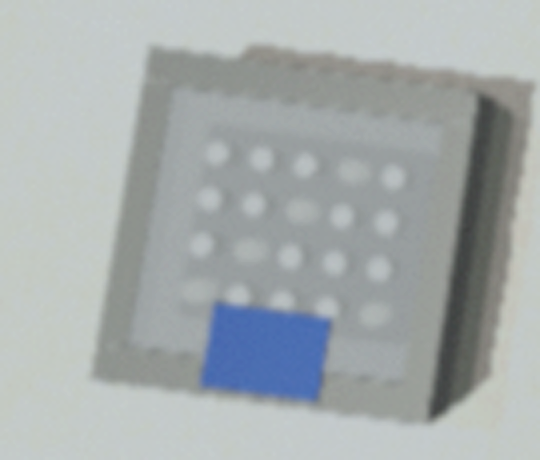

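The cover lies level at 0.137–0.14 m: shut. Next is the rocker.

drive_tool:
  moves:
    - {"hand": -1,"travel": [-0.03,-0.25,0],"turn": [0,0,0]}
    - {"hand": -1,"travel": [-0.03,-0.49,0],"turn": [0,0,0]}
    - {"hand": -1,"travel": [-0.03,-0.49,0.2],"turn": [0,0,0]}
    - {"hand": -1,"travel": [-0.03,-0.49,0.4],"turn": [0,0,0]}
    - {"hand": -1,"travel": [-0.03,-0.49,0.6],"turn": [0,0,0]}
    - {"hand": -1,"travel": [-0.03,-0.49,0.7],"turn": [0,0,0]}
    - {"hand": -1,"travel": [-0.03,-0.49,0.8],"turn": [0,0,0]}
    - {"hand": -1,"travel": [-0.03,-0.49,0.8],"turn": [0,0,0]}
    - {"hand": -1,"travel": [-0.03,-0.49,0.8],"turn": [0,0,0]}
    - {"hand": -1,"travel": [-0.03,-0.49,0.8],"turn": [0,0,0]}

```text
time: 8.15
tool_pos: [0.4985, -0.1688, 0.0826]
orientation: [0.13, 0.991, -0.0, 0.001]
wrist_force: [-0.2, -0.5, 0.3]
finger_gap: -0.0002
gripper_force: 0.0
```

```bash
python3 to.py .4985 -.1682 .057
```

```text
8.15 [ 0.499 -0.169  0.083] [-0.195 -0.456  0.347] heading 165.0225873038941
travel [0.001 0.004 0.171]
turn [-0.001  0.003 -0.666]
```

drive_tool:
  moves:
    - {"hand": -1,"travel": [0,0,0.04],"turn": [0,0,0]}
    - {"hand": -1,"travel": [0,0,0.08],"turn": [0,0,0]}
    - {"hand": -1,"travel": [0,0,0.1],"turn": [0,0,0]}
    - {"hand": -1,"travel": [0,0,0.12],"turn": [0,0,0]}
    - {"hand": -1,"travel": [0,0,0.13],"turn": [0,0,0]}
    - {"hand": -1,"travel": [0,0,0.14],"turn": [0,0,0]}
    - {"hand": -1,"travel": [0,0,0.15],"turn": [0,0,0]}
    - {"hand": -1,"travel": [0,0,0.16],"turn": [0,0,0]}
    - {"hand": -1,"travel": [0,0,0.17],"turn": [0,0,0]}
    - {"hand": -1,"travel": [0,0,0.18],"turn": [0,0,0]}

```text
time: 9.15
tool_pos: [0.4979, -0.1686, 0.0568]
orientation: [0.13, 0.991, -0.0, 0.0]
wrist_force: [-9.4, 3.8, 19.9]
finger_gap: 0.0001
gripper_force: 10.3
```

drive_tool:
  moves:
    - {"hand": -1,"travel": [0,0,0.01],"turn": [0,0,0]}
    - {"hand": -1,"travel": [0,0,0.02],"turn": [0,0,0]}
    - {"hand": -1,"travel": [0,0,0.02],"turn": [0,0,0]}
    - {"hand": -1,"travel": [0,0,0.02],"turn": [0,0,0]}
    - {"hand": -1,"travel": [0,0,0.02],"turn": [0,0,0]}
    - {"hand": -1,"travel": [0,0,0.02],"turn": [0,0,0]}
    - {"hand": -1,"travel": [0,0,0.02],"turn": [0,0,0]}
    - {"hand": -1,"travel": [0,0,0.02],"turn": [0,0,0]}
    - {"hand": -1,"travel": [0,0,0.02],"turn": [0,0,0]}
    - {"hand": -1,"travel": [0,0,0.02],"turn": [0,0,0]}

```text
time: 10.15
tool_pos: [0.4979, -0.1687, 0.0568]
orientation: [0.13, 0.991, -0.0, 0.001]
wrist_force: [-13.5, 5.7, 27.4]
finger_gap: 0.0003
gripper_force: 13.6
```

drive_tool:
  moves:
    - {"hand": -1,"travel": [0,0,-0.15],"turn": [0,0,0]}
    - {"hand": -1,"travel": [0,0,-0.4],"turn": [0,0,0]}
    - {"hand": -1,"travel": [-0.02,-0.25,-0.4],"turn": [0,0,0]}
    - {"hand": -1,"travel": [-0.05,-0.5,-0.4],"turn": [0,0,0]}
    - {"hand": -1,"travel": [-0.05,-0.75,-0.4],"turn": [0,0,0]}
    - {"hand": -1,"travel": [-0.05,-1,-0.4],"turn": [0,0,0]}
    - {"hand": -1,"travel": [-0.05,-1,-0.4],"turn": [0,0,0]}
    - {"hand": -1,"travel": [-0.05,-1,-0.4],"turn": [0,0,0]}
    - {"hand": -1,"travel": [-0.05,-1,-0.4],"turn": [0,0,0]}
    - {"hand": -1,"travel": [-0.05,-1,-0.4],"turn": [0,0,0]}

```text
time: 11.15
tool_pos: [0.4666, -0.3142, 0.1111]
orientation: [0.13, 0.992, 0.0, 0.0]
wrist_force: [0.8, 0.9, 0.5]
finger_gap: -0.0004
gripper_force: 0.0
```

```bash
python3 to.py .4655 -.316 .057
python3 - <<'E'
from h import *
p,d=snap('top','top2')
c=cv2.resize(p[190:295,320:440,::-1],None,fx=5,fy=5,interpolation=cv2.INTER_CUBIC)
cv2.imwrite('pics/c4.png',cv2.convertScaleAbs(c,alpha=1.5))
E
```

```text
11.15 [ 0.467 -0.314  0.111] [0.769 0.863 0.491] heading 165.10753486299063
travel [ 0.004 -0.013  0.361]
turn [ 0.001  0.    -0.664]
```

View pics/c4.png

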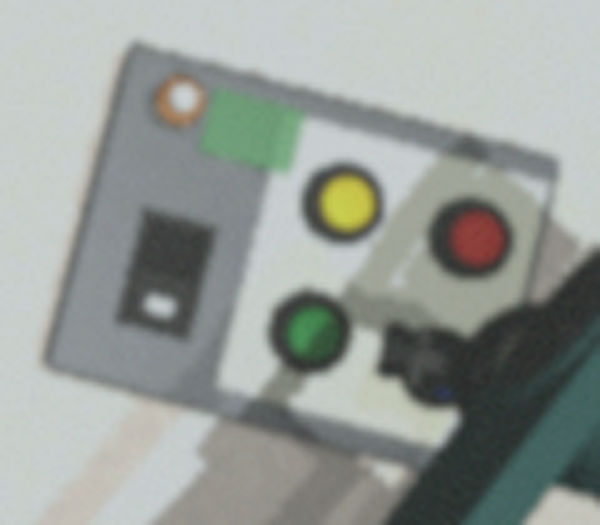

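The rocker mark has moved forward and flattened out, so the power is on. The fingertips are over the blue key.

drive_tool:
  moves:
    - {"hand": -1,"travel": [0,-0.01,0.15],"turn": [0,0,0]}
    - {"hand": -1,"travel": [0,-0.01,0.25],"turn": [0,0,0]}
    - {"hand": -1,"travel": [0,-0.01,0.29],"turn": [0,0,0]}
    - {"hand": -1,"travel": [0,-0.01,0.31],"turn": [0,0,0]}
    - {"hand": -1,"travel": [0,-0.01,0.33],"turn": [0,0,0]}
    - {"hand": -1,"travel": [0,-0.01,0.34],"turn": [0,0,0]}
    - {"hand": -1,"travel": [0,-0.01,0.35],"turn": [0,0,0]}
    - {"hand": -1,"travel": [0,-0.01,0.36],"turn": [0,0,0]}
    - {"hand": -1,"travel": [0,-0.01,0.37],"turn": [0,0,0]}
    - {"hand": -1,"travel": [0,-0.01,0.37],"turn": [0,0,0]}

```text
time: 12.2
tool_pos: [0.4662, -0.3168, 0.0607]
orientation: [0.13, 0.991, -0.0, 0.001]
wrist_force: [-6.5, 7.2, 20.6]
finger_gap: -0.0001
gripper_force: 9.8
```

drive_tool:
  moves:
    - {"hand": -1,"travel": [0,0,0.01],"turn": [0,0,0]}
    - {"hand": -1,"travel": [0,0,0.02],"turn": [0,0,0]}
    - {"hand": -1,"travel": [0,0,0.02],"turn": [0,0,0]}
    - {"hand": -1,"travel": [0,0,0.02],"turn": [0,0,0]}
    - {"hand": -1,"travel": [0,0,0.02],"turn": [0,0,0]}
    - {"hand": -1,"travel": [0,0,0.02],"turn": [0,0,0]}
    - {"hand": -1,"travel": [0,0,0.02],"turn": [0,0,0]}
    - {"hand": -1,"travel": [0,0,0.02],"turn": [0,0,0]}
    - {"hand": -1,"travel": [0,0,0.02],"turn": [0,0,0]}
    - {"hand": -1,"travel": [0,0,0.02],"turn": [0,0,0]}

```text
time: 13.2
tool_pos: [0.4663, -0.3169, 0.0605]
orientation: [0.13, 0.991, -0.001, 0.001]
wrist_force: [-11.2, 11.7, 30.5]
finger_gap: 0.0002
gripper_force: 15.2
```

drive_tool:
  moves:
    - {"hand": -1,"travel": [0,0,-0.15],"turn": [0,0,0]}
    - {"hand": -1,"travel": [0,0,-0.4],"turn": [0,0,0]}
    - {"hand": -1,"travel": [0.25,-0.2,-0.6],"turn": [0,0,0]}
    - {"hand": -1,"travel": [0.5,-0.4,-0.6],"turn": [0,0,0]}
    - {"hand": -1,"travel": [0.7,-0.6,-0.6],"turn": [0,0,0]}
    - {"hand": -1,"travel": [0.7,-0.6,-0.6],"turn": [0,0,0]}
    - {"hand": -1,"travel": [0.7,-0.6,-0.6],"turn": [0,0,0]}
    - {"hand": -1,"travel": [0.7,-0.6,-0.6],"turn": [0,0,0]}
    - {"hand": -1,"travel": [0.7,-0.6,-0.6],"turn": [0,0,0]}
    - {"hand": -1,"travel": [0.7,-0.6,-0.6],"turn": [0,0,0]}

```text
time: 14.2
tool_pos: [0.342, -0.3761, 0.1425]
orientation: [0.129, 0.992, 0.0, -0.0]
wrist_force: [0.2, -0.6, -0.5]
finger_gap: -0.0001
gripper_force: 0.0
```

```bash
python3 to.py .4655 -.316 .057
python3 - <<'E'
from h import *
p,d=snap('top','top3'); p2,d2=snap('side','side3'); d0=np.load('pics/top0.npy'); s0=np.load('pics/side0.npy')
c=cv2.resize(p2[225:325,285:410,::-1],None,fx=5,fy=5,interpolation=cv2.INTER_CUBIC)
cv2.imwrite('pics/c5.png',c)
from itertools import product
def hz(n,d,u,v,r=1): return np.median([world(n,d,u+i,v+j)[2] for i,j in product(range(-r,r+1),repeat=2)])
for n,u,v in(('blue',409,264),('green',383,257),('yellow',389,231),('red',416,238),('console',396,250),('console',345,270),('console',405,232),('table',300,320)):
    print(n,hz('top',d0,u,v),hz('top',d,u,v))
for n,u,v in(('blue',353,286),('green',337,267),('yellow',361,257),('red',377,276),('cons',345,302)):print(n,hz('side',s0,u,v),hz('side',d2,u,v))
E
```

```text
14.2 [ 0.342 -0.376  0.143] [ 0.206 -0.572 -0.505] heading 165.12884701645524
travel [-0.693  0.598  0.57 ]
turn [ 0.001 -0.    -0.664]
blue 0.06887308802132797 0.06194769169640324
green 0.06797220220029976 0.06832253183531511
yellow 0.0681194991331584 0.06834544765057204
red 0.06918836188138444 0.0686916023354911
console 0.0467151069647771 0.046569588482807234
console 0.001228212298098219 0.00032666401818826074
console 0.04746665874452516 0.04662795679645382
table 0.0013072697518059506 0.0007195426761703594
blue 0.06764938016681621 0.24380882038703638
green 0.06634397136002712 0.28242955133205816
yellow 0.06745558707652344 0.2879079640849053
red 0.0672089432512255 0.06624827296297497
cons 0.04536062090070103 0.20669481994205696
```

View pics/c5.png

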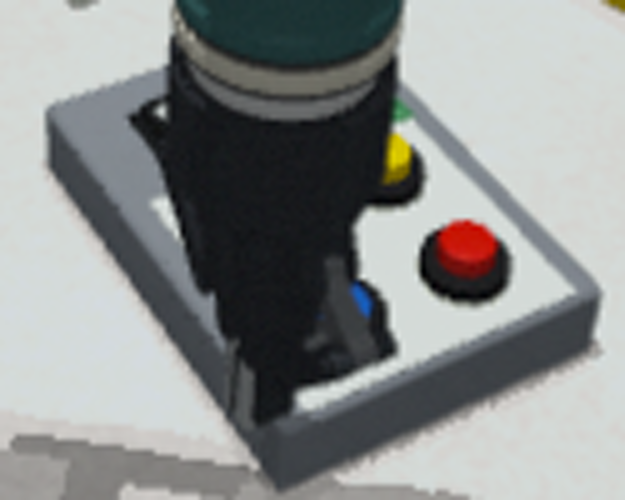

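Blue is down by 7 mm and holding. Next is green, whose top is at about 0.0675.

drive_tool:
  moves:
    - {"hand": -1,"travel": [-0.2,0.25,0],"turn": [0,0,0]}
    - {"hand": -1,"travel": [-0.4,0.5,0],"turn": [0,0,0]}
    - {"hand": -1,"travel": [-0.55,0.75,0],"turn": [0,0,0]}
    - {"hand": -1,"travel": [-0.7,1,0],"turn": [0,0,0]}
    - {"hand": -1,"travel": [-0.7,1,0],"turn": [0,0,0]}
    - {"hand": -1,"travel": [-0.7,1,0],"turn": [0,0,0]}
    - {"hand": -1,"travel": [-0.7,1,0],"turn": [0,0,0]}
    - {"hand": -1,"travel": [-0.7,1,0],"turn": [0,0,0]}
    - {"hand": -1,"travel": [-0.7,1,0],"turn": [0,0,0]}
    - {"hand": -1,"travel": [-0.7,1,0],"turn": [0,0,0]}

```text
time: 15.3
tool_pos: [0.4807, -0.2597, 0.1429]
orientation: [0.131, 0.991, -0.0, 0.0]
wrist_force: [-0.2, 0.1, -0.8]
finger_gap: -0.0001
gripper_force: 0.0
```

```bash
python3 to.py .4845 -.2486 .06
```

```text
15.3 [ 0.481 -0.26   0.143] [-0.156  0.125 -0.777] heading 164.92159719780008
travel [-0.005  0.078  0.552]
turn [-0.     0.    -0.668]
```

drive_tool:
  moves:
    - {"hand": -1,"travel": [-0.005,0.08,0.1],"turn": [0,0,0]}
    - {"hand": -1,"travel": [-0.005,0.08,0.3],"turn": [0,0,0]}
    - {"hand": -1,"travel": [-0.005,0.08,0.42],"turn": [0,0,0]}
    - {"hand": -1,"travel": [-0.005,0.08,0.48],"turn": [0,0,0]}
    - {"hand": -1,"travel": [-0.005,0.08,0.51],"turn": [0,0,0]}
    - {"hand": -1,"travel": [-0.005,0.08,0.53],"turn": [0,0,0]}
    - {"hand": -1,"travel": [-0.005,0.08,0.55],"turn": [0,0,0]}
    - {"hand": -1,"travel": [-0.005,0.08,0.57],"turn": [0,0,0]}
    - {"hand": -1,"travel": [-0.005,0.08,0.58],"turn": [0,0,0]}
    - {"hand": -1,"travel": [-0.005,0.08,0.58],"turn": [0,0,0]}

```text
time: 16.3
tool_pos: [0.4856, -0.2481, 0.0608]
orientation: [0.13, 0.991, -0.001, 0.001]
wrist_force: [-9.5, 4.8, 20.4]
finger_gap: -0.0
gripper_force: 9.7
```

drive_tool:
  moves:
    - {"hand": -1,"travel": [0,0,0],"turn": [0,0,0]}
    - {"hand": -1,"travel": [0,0,-0.15],"turn": [0,0,0]}
    - {"hand": -1,"travel": [0,0,-0.4],"turn": [0,0,0]}
    - {"hand": -1,"travel": [0,0,-0.7],"turn": [0,0,0]}
    - {"hand": -1,"travel": [0.3,0,-0.8],"turn": [0,0,0]}
    - {"hand": -1,"travel": [0.6,0,-0.8],"turn": [0,0,0]}
    - {"hand": -1,"travel": [0.9,0,-0.8],"turn": [0,0,0]}
    - {"hand": -1,"travel": [0.9,0,-0.8],"turn": [0,0,0]}
    - {"hand": -1,"travel": [0.9,0,-0.8],"turn": [0,0,0]}
    - {"hand": -1,"travel": [0.9,0,-0.8],"turn": [0,0,0]}

```text
time: 17.3
tool_pos: [0.3559, -0.2133, 0.1766]
orientation: [0.13, 0.991, -0.001, 0.001]
wrist_force: [0.1, -0.3, -0.6]
finger_gap: -0.0001
gripper_force: 0.0
```

Run:
```python
from h import *
p,d=snap('top','top4')
cv2.imwrite('pics/c6.png',cv2.convertScaleAbs(cv2.resize(p[140:300,120:440,::-1],None,fx=2.5,fy=2.5,interpolation=cv2.INTER_CUBIC),alpha=1.5))
for n,u,v in(('blue',409,264),('green',383,257),('yellow',389,231),('red',416,238),('pad',180,273)):
    print(n,np.median([world('top',d,u+i,v+j)[2] for i in(-1,0,1) for j in (-1,0,1)]))
```

```text
blue 0.06074079568481383
green 0.0686573129758139
yellow 0.06989999286818538
red 0.06898972439013695
pad 0.14011388536157376
```

View pics/c6.png

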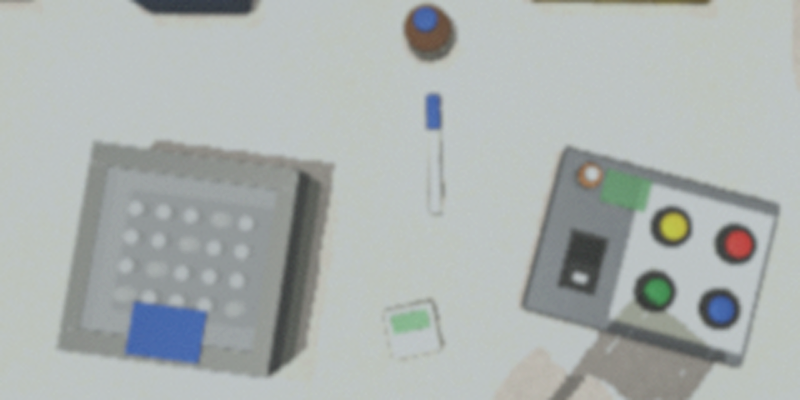

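The picture shows the cover shut, the rocker on, blue in, green back up, and the loose things unmoved.

```bash
python3 -c "
from rig import robot
print(robot.job_done())"
```

```text
the job is handed in; nothing more can be done
None
```

The shaker is started and the job handed in at about 17 s: cover shut, rocker on, blue key latched in, green key pressed home and back up. The red and yellow keys were not pressed and the loose things look unmoved; the judge's verdict was not shown.

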